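Set up the nut dispenser for brushing out

ROBOT

A 6-joint arm with a two-finger parallel gripper is mounted at the origin on the work surface. World frame = base frame: x ahead of the robot, y to its left, z up, the work surface at z = 0. Lengths are in m, angles in rad, forces in N, time in s.
With the tool pointing down it reaches from about 0.425 to 0.95 m from the base axis. Payload 14.7 kg.
Tool frame: the origin (TCP) lies on the centre line of the jaws, within the pads' length; the fingertips stand arm.nose_length ahead of it and the grasp point (between the pads) lies 11 mm behind it (arm.nose_length is the distance from the TCP to the fingertips, in m); z points along the fingers, y is the direction in which the jaws open and shut (so a half turn about z gives the same grasp; the last joint's range is limited). The gripper opens to 85 mm and grips with 20 to 120 N. Pads are 22 mm wide; open, the fingers measure 114 mm over their backs; the gripper's body (76 mm by 85 mm) begins 54 mm behind the grasp point. The pads swing forward as they close: fully open they stand 13 mm farther back than shut.
Start: joints at [-1.276, 0.48, 1.596, -0, 1.065, -0.047], TCP at [0.218, -0.612, 0.239] pointing down, gripper open.
Joint ranges: [-2.75, 2.75], [-0.82, 2.05], [0.23, 2.67], [-1.56, 4.7], [0.09, 2.69], [-2.92, 2.92]. Speed limits (rad/s): [1.89, 1.89, 2.39, 3.01, 3.01, 3.01].

INTERFACE

Orientations are given as [roll, pitch, yaw] about the fixed x, y, z axes, in that order (R = Rz(yaw) Ry(pitch) Rx(roll)).
In Python, from station import monitor, optics, arm gives the robot as it stands.
- The arm moves only by the shell command python3 -m handwheel 'ROWS' [OPENING] [FORCE]. ROWS is JSON, a list of rows, each a list of 4 numbers: the shift along the tool's x, y, z in mm, then the turn about the tool's z in units of 6 degrees (1.0 is 6 degrees). In form: [[dx, dy, dz, spin], ...]. A call has exactly 10 rows; each row is the pose to reach, as a shift and turn from the pose commanded when the call began, along the tool's axes at that moment; what a row does not reach only later rows make up. A row lasts 1/12 s, in which the tool goes at most 41.7 mm and 7.16 degrees, less where a joint would pass 70% of its speed; a pose out of reach is approached as far as the arm can. A call with a gripper value outside its range is refused whole. OPENING is the opening in per cent of the stroke, from 0 (shut) to 100 (fully open), set as the call begins (- or left out, the last holds). The fingers move at their own pace and stop on an object; FORCE is the grip in N (left out, the last holds). Time passes only in rows, so rows that repeat a pose let the fingers close, or fill a call up. It gives the time, the measured TCP pose, the force and the opening at its end, in the units of the state.
- monitor.get_obs(): the state, without advancing time (a new reading comes with each control period).
- optics.capture(name): name is "scene" or "top" or "wrist"; returns the picture (384x512x3 uint8, red, green, blue); there is no depth.
- optics.get_calibration(name): a dict with "mtx" (3x3 intrinsics, pixels), "rvec" (rotation vector, rad) and "tvec" (3), from world to camera coordinates, as OpenCV has them. Camera axes: x right, y down, z forward; pixel columns grow to the right and rows downward; lengths in m; the calibration is good to about 2 mm. A picture is of the moment at which its call begins: read the wrist's pose just before it. get_calibration takes no time and is no camera call; for the wrist camera it gives the pose at the moment of the call.
- arm.sign_off(): hands the job in, once; it reports no verdict.
The state is a dict: "t": time; "joint_pos": joint angles; "dq": joint speeds; "joint_torque": joint torques, N m; "eef_pos": TCP position; "orientation": TCP orientation; "force": force on the tool from outside, world axes, zero at the start; "torque": the same for the moment, N m; "width": opening from 0.0 (shut) to 1.0 (fully open).
Only numpy, scipy, OpenCV 4.12 (cv2) and the standard library are available. Lean on these libraries where they do the work, as an engineer would, in place of code of your own. Each camera call takes 0.05 s, during which the arm holds its last target. There are 200 camera calls.

TASK

The empty nut dispenser is to be brushed out. First slide the aluminium catch tray along the counter, without lifting it, into the bay under the outlet until it is fully home against the stop; only then pull the stiff slide gate open until the white line on its blade is level with the red pointer. Let go of everything, and leave the pointer and the other goods on the counter where they are.

Things in the scene. Friction and masses are not known exactly. Their poses are not given: they have to be found in the camera images.
- dispenser: wooden hopper with clear sides, open top, on four legs; fixed to the counter. Origin on the counter under the hopper's centre, z up. Hopper 150 mm along its x, 104 mm along its y, top 281 mm above the counter. The tray bay below is open towards +y; the gate slides out towards -y on two rails at x = +54 and -54 mm that run out to y = -215 mm, tops 125 mm above the counter
- bay_entry (a point): middle of the bay's mouth on the counter, 100 mm to +y of the dispenser's origin, where the flared guides end; axes as the dispenser's. The two guides are 16 mm high and 116 mm apart inside (tray 100 mm wide); the legs stand outside them. The stop at the bay's inner end is 20 mm high, its face 170 mm to -y of this point
- tray_home (a point): where the tray's centre is when the tray is fully home against the stop: 25 mm to +y of the dispenser's origin, 22.5 mm above the counter; axes as the dispenser's. The tray's y axis must then lie along the dispenser's y axis, tab outwards (+y)
- tray_center (a point): centre of the loose open aluminium catch tray, half-way up: 100 mm along its x, 190 mm along its y, 45 mm high, walls 4 mm, 0.6 kg. It stands on the counter outside the bay, on the dispenser's +y side, roughly in line with it. Its black tab is at its +y end
- tray_tab (a point): grasp point on the tray's black upright tab, 102 mm to +y of the tray's centre and 65 mm above the counter; the tab is 14 mm thick along the tray's y, 40 mm wide along its x, its top is 85 mm above the counter and so 40 mm above the tray's rim. With the tray home the tab stands 75 mm clear of the hopper
- gate (a joint): opening of the slide gate in m: 0 shut, 0.100 at the end of its travel; it starts at 0 to 0.010. It slides against about 9 N of dry friction plus light damping and stays where it is left
- gate_line (a point): middle of the white line painted across the steel gate blade, on its top face 131 mm above the counter; axes as the dispenser's. It moves towards the dispenser's -y as the gate opens
- gate_handle (a point): middle of the black bar of the gate's loop handle, 43 mm to -y of the white line, 175 mm above the counter; axes as the dispenser's. The round bar, 12 mm thick, runs along the dispenser's x between two uprights (60 mm clear) 45 mm above the blade; hook it from above on the hopper's side, or pinch it. Gate shut: 75 mm clear between bar and hopper
- pointer (a joint): setting of the red pointer along the +x gate rail in m, growing towards the dispenser's -y; it stays as found
- pointer_tip (a point): inner tip of the red pointer, a 14 mm wide red block on the +x gate rail (its top 143 mm above the counter); axes as the dispenser's. The gate is set when the white line has the same dispenser-y as this point; at the start it is 30 to 80 mm farther to -y than the line
- honey_a: amber honey jar with a brass lid, 64 mm across, 100 mm high; stands near the gate side of the dispenser. Origin under its centre
- honey_b: amber honey jar like the first, at the back of the counter. Origin under its centre
- honey_c: amber honey jar like the first, at the back of the counter. Origin under its centre
- brush: hand brush, 170 mm long, lying beside the gate rail on the robot side. Origin under its middle
- sweet_box: flat red box of sweets, 120 x 180 x 50 mm, back right. Origin under its centre
- bowl: shallow wooden bowl, 140 mm across, 50 mm high, at the left. Origin under its centre
- tin: can with a green label, 80 mm across, 110 mm high, front right. Origin under its centre

How it is judged:
By the outcome, as a careful person would: the job done as asked, in the order asked, and still so for the second after the job is handed in, with the robot touching nothing.
It also fails if it takes over 54 s, if anything falls off the work surface, if the arm or the gripper's body presses on something with over 40 N, if the wrist force passes 120 N, or if a joint passes its speed limit or range.

## Working session

There is one attempt and no reset: what is moved stays moved. The work goes in short steps, Python scripts to look and compute and a shell command to move; the robot and the scene stay as the last step left them, time stands still between calls to the robot, and variables do not carry over. Pictures are saved under pics/ and viewed, about 8 in all and at most 12, crops included, and the job is handed in when it is done.

```bash
ls; mkdir -p pics
python3 - <<'E'
from station import monitor, optics, arm
import cv2,numpy as np
o=monitor.get_obs();print(o['t'],o['eef_pos'],o['orientation'],o['width'],arm.nose_length)
for n in("scene","top"):
    c=optics.get_calibration(n);print(n,c['mtx'],c['rvec'],c['tvec'])
    cv2.imwrite(f'pics/{n}0.png',cv2.resize(optics.capture(n)[:,:,::-1],(800,600),interpolation=cv2.INTER_CUBIC))
    np.save(f'pics/{n}0.npy',optics.capture(n))
E
```

```text
pics
0.0 [ 0.21776688 -0.61200517  0.23868004] [-3.14041348e+00 -9.00659190e-05  3.41761790e-01] 0.9990173377565581 0.008
scene [[367.62369686   0.         252.60189573]
 [  0.         367.62369686 185.50685607]
 [  0.           0.           1.        ]] [ 1.97561793  1.53302182 -0.56466232] [-0.17772623 -0.32268903  1.72227893]
top [[350.90498683   0.         262.92133974]
 [  0.         350.90498683 191.79923605]
 [  0.           0.           1.        ]] [ 2.19726791 -2.17895102  0.07577154] [0.03565141 0.59315048 1.09981146]
```

View pics/scene0.png

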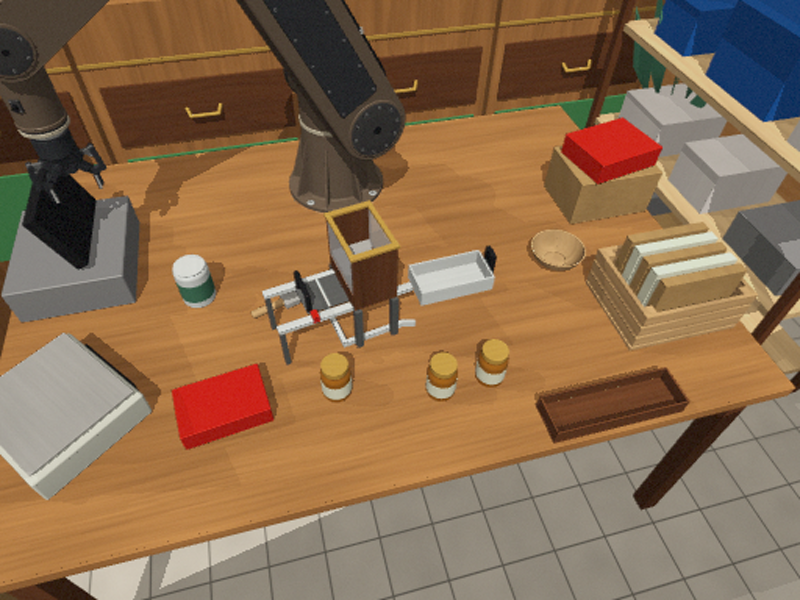

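View pics/top0.png

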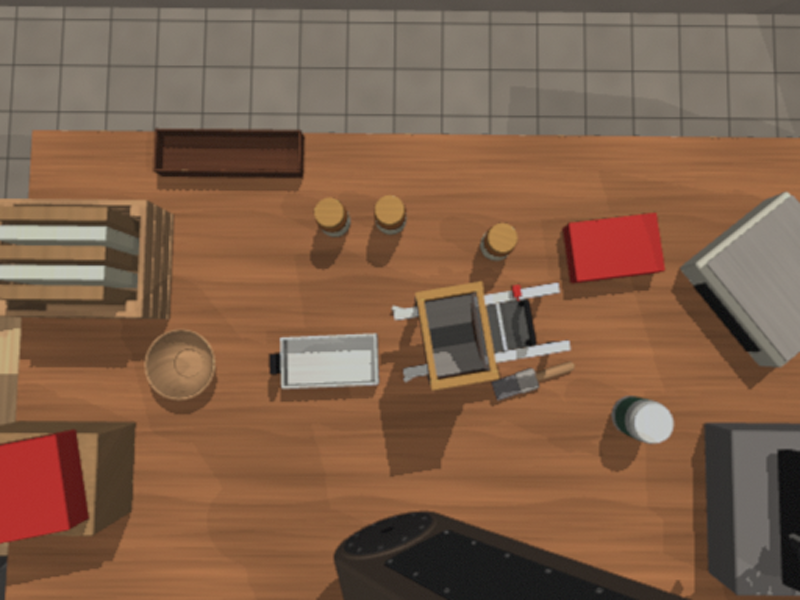

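The scene view shows the dispenser in the middle, the gate loop to its left and the tray to its right. In the top view (800x600) the tray rim runs (280,337)–(379,386), tab at (275,363), hopper top (416,293)–(497,378), red pointer (516,291), and rail ends (560,288) and (570,346).

```bash
cat > h.py <<'E'
from station import monitor, optics, arm
import cv2,numpy as np
def ray(cal,uv):
    R=cv2.Rodrigues(np.array(cal['rvec']))[0];t=np.array(cal['tvec']).ravel()
    d=R.T@np.linalg.inv(cal['mtx'])@np.array([uv[0],uv[1],1.]);return -R.T@t,d
def onz(cal,uv,z):
    c,d=ray(cal,uv);return c+d*(z-c[2])/d[2]
def proj(cal,P):
    return cv2.projectPoints(np.float64(P).reshape(-1,1,3),np.array(cal['rvec']),np.array(cal['tvec']),cal['mtx'],None)[0].reshape(-1,2)
def tow(P,o,yaw):
    c,s=np.cos(yaw),np.sin(yaw);P=np.atleast_2d(P);return np.c_[o[0]+c*P[:,0]-s*P[:,1],o[1]+s*P[:,0]+c*P[:,1],P[:,2]]
def todisp(P,o,yaw):
    c,s=np.cos(yaw),np.sin(yaw);dx,dy=P[0]-o[0],P[1]-o[1];return np.array([c*dx+s*dy,-s*dx+c*dy,P[2]])
E
python3 - <<'E'
from h import *
c=optics.get_calibration('top');im=np.load('pics/top0.npy');k=.64
def S(n,pts,z):
    P=np.array([onz(c,(u*k,v*k),z)[:3] for u,v in pts]);print(n,P.round(3).tolist());return P
H=S('hop',[(416,293),(482,283),(497,378),(432,388)],.281)
print(H.mean(0),np.linalg.norm(np.diff(H,axis=0),axis=1))
T=S('tray',[(280,337),(378,334),(379,386),(281,390)],.045)
print(T.mean(0),np.linalg.norm(np.diff(T,axis=0),axis=1))
S('railends',[(559,288),(570,346)],.125)
S('tab',[(275,363)],.085)
hsv=cv2.cvtColor(im,cv2.COLOR_RGB2HSV)
m=((hsv[...,0]<6)|(hsv[...,0]>174))&(hsv[...,1]>150)&(hsv[...,2]>90)
n,l,st,ce=cv2.connectedComponentsWithStats(m.astype(np.uint8))
for i in range(1,n):
    if 4<st[i,4]<200: print('red',ce[i],st[i],onz(c,ce[i],.143))
cv2.imwrite('pics/crop1.png',cv2.resize(im[175:255,245:375,::-1],None,fx=6,fy=6,interpolation=cv2.INTER_CUBIC))
E
```

```text
hop [[0.586, 0.033, 0.281], [0.602, -0.07, 0.281], [0.455, -0.094, 0.281], [0.438, 0.007, 0.281]]
[ 0.5203387  -0.03096151  0.281     ] [0.1047341  0.14956168 0.1019994 ]
tray [[0.515, 0.3, 0.045], [0.522, 0.105, 0.045], [0.42, 0.102, 0.045], [0.41, 0.295, 0.045]]
[0.46674944 0.20064887 0.045     ] [0.19468956 0.10253714 0.1934978 ]
railends [[0.61, -0.234, 0.125], [0.503, -0.253, 0.125]]
tab [[0.465, 0.299, 0.085]]
red [330.20588235 185.38235294] [328 182   5   8  34] [ 0.60444498 -0.15038727  0.143     ]
```

View pics/crop1.png

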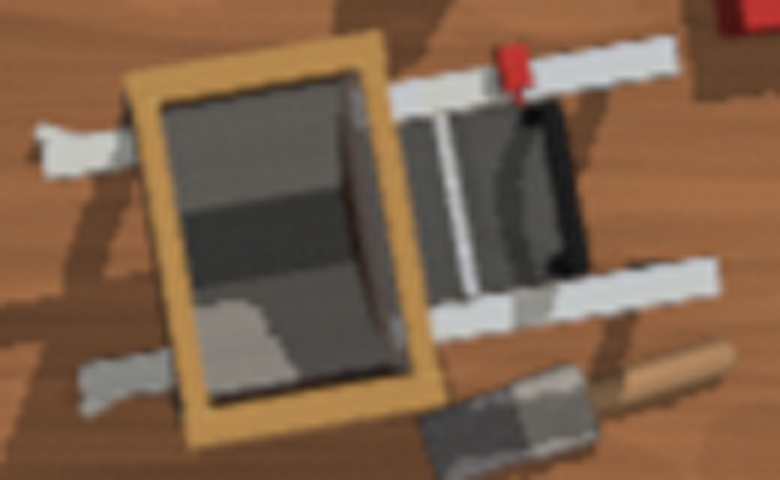

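```bash
cat >> h.py <<'E'
O=np.array([.5203,-.031,0]);YAW=.168
def go(P,yaw=None):
    o=monitor.get_obs();e=o['eef_pos'];R=cv2.Rodrigues(np.eye(3))[0]
    from scipy.spatial.transform import Rotation as Q
    R=Q.from_euler('xyz',o['orientation']).as_matrix();y0=o['orientation'][2]
    s=0 if yaw is None else -np.degrees(yaw-y0)/6
    print('shift',(R.T@(np.array(P)-e)*1000).round(1),'spin',round(s,2),'| at',e.round(4),'yaw',round(y0,4),'F',np.round(o['force'],1),'w',round(o['width'],3),'t',round(o['t'],2))
E
python3 - <<'E'
from h import *
c=optics.get_calibration('top')
f=lambda u,v,z:todisp(onz(c,(u/6+245-.4,v/6+175-.4),z),O,YAW).round(4)
print('line',f(440,112,.131),f(472,293,.131),'ptr',f(515,98,.143),f(515,50,.143),'bar',f(560,105,.175),f(580,270,.175))
print('yawchk',f(678,53,.125),f(718,277,.125))
go((.50,-.40,.42),.05);go((.60,0,.45),.05)
E
```

```text
line [ 0.0468 -0.0955  0.131 ] [-0.0407 -0.0959  0.131 ] ptr [ 0.0473 -0.1297  0.143 ] [ 0.0698 -0.1336  0.143 ] bar [ 0.0396 -0.143   0.175 ] [-0.036  -0.1389  0.175 ]
yawchk [ 0.0569 -0.2148  0.125 ] [-0.0522 -0.2147  0.125 ]
shift [ 337.  -105.4 -181. ] spin 2.79 | at [ 0.2178 -0.6122  0.2389] yaw 0.3418 F [-0.5  0.3 -0.9] w 1.005 t 0.2
shift [ 565.3 -448.8 -210.7] spin 2.79 | at [ 0.2178 -0.6122  0.2389] yaw 0.3418 F [-0.5  0.3 -0.9] w 1.005 t 0.2
```

```bash
python3 -m handwheel '[[15,0,-15,0],[40,-5,-40,0.5],[75,-10,-75,1],[110,-15,-100,1.5],[150,-25,-130,2],[190,-40,-155,2.4],[240,-55,-181,2.8],[290,-70,-181,2.8],[337,-88,-181,2.8],[337,-88,-181,2.8]]' 60
python3 - <<'E'
from h import *
go((.60,0,.45),.05)
E
```

```text
t: 1.03
eef_pos: [0.4939, -0.4258, 0.4192]
orientation: [3.141, -0.001, 0.048]
force: [1.3, -0.5, 0.5]
width: 0.602
shift [ 126.6 -420.2  -31. ] spin -0.02 | at [ 0.4939 -0.4258  0.4192] yaw 0.0483 F [ 1.3 -0.5  0.5] w 0.602 t 1.03
```

```bash
python3 -m handwheel '[[10,-20,-5,0],[30,-60,-15,0],[50,-100,-25,0],[70,-140,-31,0],[90,-180,-31,0],[105,-220,-31,0],[115,-260,-31,0],[122,-300,-31,0],[126,-340,-31,0],[126,-380,-31,0]]' 60
python3 - <<'E'
from h import *
go((.462,.302,.20),.044)
E
```

```text
t: 1.87
eef_pos: [0.6004, -0.0502, 0.449]
orientation: [-3.141, 0.0, 0.049]
force: [1.1, 0.1, 0.3]
width: 0.604
shift [-121.  -358.4  249.1] spin 0.04 | at [ 0.6004 -0.0502  0.449 ] yaw 0.0486 F [1.1 0.1 0.3] w 0.604 t 1.87
```

```bash
python3 -m handwheel '[[-5,-30,0,0],[-15,-65,0,0],[-25,-105,0,0],[-40,-145,0,0],[-55,-185,0,0],[-75,-222,5,0],[-95,-258,15,0],[-110,-292,35,0],[-120,-322,55,0],[-121,-345,75,0]]' 60;  python3 -m handwheel '[[0,-10,20,0],[0,-13,45,0],[0,-13,75,0],[0,-13,105,0],[0,-13,135,0],[0,-13,160,0],[0,-13,170,0],[0,-13,174,0],[0,-13,174,0],[0,-13,174,0]]' 60;python3 - <<'E'
from h import *
im=optics.capture('wrist');c=optics.get_calibration('wrist');np.save('pics/w1.npy',im)
cv2.imwrite('pics/w1.png',im[:,:,::-1]);print(c)
go((.462,.302,.065),.044)
print(proj(c,[[.462,.302,.085],[.5203,-.031,.281]]))
E
```

```text
t: 2.7
eef_pos: [0.4601, 0.2888, 0.3739]
orientation: [-3.141, -0.0, 0.05]
force: [0.8, -0.1, 0.1]
width: 0.597
t: 3.53
eef_pos: [0.4626, 0.2999, 0.2016]
orientation: [-3.141, -0.001, 0.049]
force: [-0.2, 0.2, 0.2]
width: 0.599
{'mtx': array([[267.70745279,   0.        , 259.34136951],
       [  0.        , 267.70745279, 187.09059609],
       [  0.        ,   0.        ,   1.        ]]), 'rvec': array([-2.09347267,  1.99274155,  0.32624269]), 'tvec': array([0.27731289, 0.42229195, 0.49706943])}
shift [ -0.9  -2.  136.9] spin 0.04 | at [0.4628 0.2999 0.2019] yaw 0.0486 F [-0.8  0.7 -0.3] w 0.601 t 3.58
[[ 257.59036365  184.69451205]
 [1613.80445865  269.60254635]]
```

View pics/w1.png

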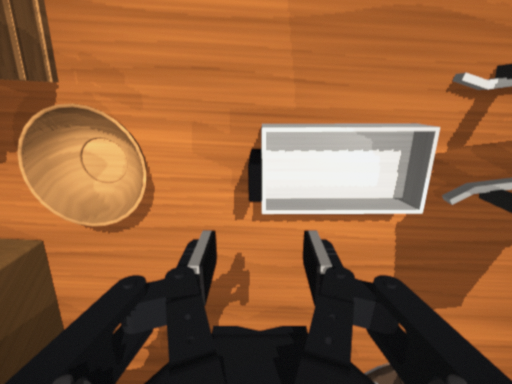

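The tab is at about (255,175) in the wrist view; the rim corners are (262,126), (439,127), (423,214) and (262,214), and the flared guide tips are at right, near (457,78) and (450,200). The bowl stays clear of the left finger.

Run:
```python
from h import *
c=optics.get_calibration('wrist')
T=np.array([onz(c,p,.045) for p in [(262,125.5),(440,126.5),(423,214.5),(262,214.5)]])
print(T.round(4).tolist(),T.mean(0),np.linalg.norm(np.diff(T,axis=0),axis=1))
print('tab',onz(c,(254.5,150),.085),onz(c,(254.5,201),.085), 'guides',onz(c,(457,78),.016),onz(c,(450,200),.016))
im=np.load('pics/w1.npy');g=im.max(2)
m=((g<45)[140:215,235:275]).astype(np.uint8)
n,l,st,ce=cv2.connectedComponentsWithStats(m);print(st+[235,140,0,0,0])
```

```text
[[0.5157, 0.3001, 0.045], [0.524, 0.1098, 0.045], [0.4214, 0.103, 0.045], [0.4119, 0.2947, 0.045]] [0.4682738  0.20189322 0.045     ] [0.19046298 0.10285059 0.19191899]
tab [0.49648551 0.30656325 0.085     ] [0.44451219 0.30430799 0.085     ] guides [0.57529587 0.0855979  0.016     ] [0.43112169 0.05334391 0.016     ]
[[ 235  140   40   75 2404]
 [ 249  149   12   52  596]]
```

```bash
python3 -m handwheel '[[2,-4,20,0],[2,-4,45,0],[2,-4,70,0],[2,-4,95,0],[2,-4,115,0],[2,-4,130,0],[2,-4,138,0],[2,-4,142,0],[2,-4,142,0],[2,-4,142,0]]' 60; python3 -m handwheel '[[0,0,0,0],[0,0,0,0],[0,0,0,0],[0,0,0,0],[0,0,0,0],[0,0,0,0],[0,0,0,0],[0,0,0,0],[0,0,0,0],[0,0,0,0]]' 0 40;python3 - <<'E'
from h import *
im=optics.capture('wrist');cv2.imwrite('pics/w2.png',im[:,:,::-1])
go((.465,.304,.060),.044)
E
```

```text
t: 4.42
eef_pos: [0.4644, 0.3039, 0.0594]
orientation: [-3.141, -0.001, 0.049]
force: [-0.1, 0.8, -0.2]
width: 0.595
t: 5.25
eef_pos: [0.4641, 0.3038, 0.0592]
orientation: [-3.141, -0.001, 0.049]
force: [-0.9, -0.4, 9.2]
width: 0.158
shift [ 0.9 -0.2 -0.8] spin 0.04 | at [0.4642 0.3038 0.0592] yaw 0.0487 F [-1.8 -0.9  8.3] w 0.157 t 5.3
```

View pics/w2.png

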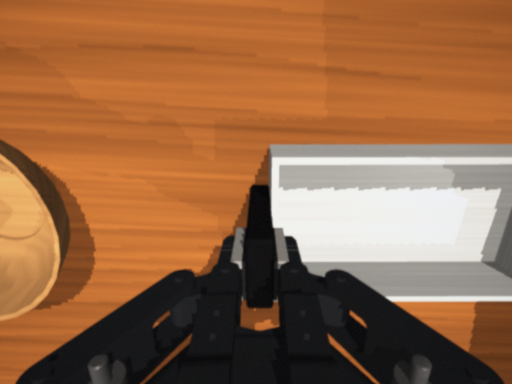

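The tab is held mid-width between the pads (tab at (258,185)–(258,305), pads near row 245), and the width of 13.4 mm matches the 14 mm tab. Next I turn the tray into line with the bay in place, then slide.

```bash
python3 -m handwheel '[[0,0,0,-0.1],[0,0,0,-0.25],[0,-1,0,-0.4],[0,-1,0,-0.55],[-1,-2,0,-0.7],[-1,-2,0,-0.85],[-1,-2,0,-1.0],[-1,-2,0,-1.1],[-1,-2,0,-1.13],[-1,-2,0,-1.13]]' 0 40;python3 - <<'E'
from h import *
h=tow([0,.127,.059],O,YAW)[0];print(todisp(monitor.get_obs()['eef_pos'],O,YAW))
go(h,YAW)
E
```

```text
t: 6.13
eef_pos: [0.4627, 0.3056, 0.0592]
orientation: [-3.141, -0.001, 0.167]
force: [-2.2, -1.5, 10.7]
width: 0.157
[-0.00047858  0.34146268  0.0591764 ]
shift [7.000e-01 2.145e+02 1.000e-01] spin -0.01 | at [0.4627 0.3056 0.0592] yaw 0.1669 F [-2.2 -1.5 10.7] w 0.157 t 6.13
```

```bash
python3 -m handwheel '[[0,4,0,0],[0,12,0,0],[0,22,0,0],[0,34,0,0],[0,46,0,0],[0,58,0,0],[0,70,0,0],[0,80,0,0],[0,84,0,0],[0,84,0,0]]' 0 40;python3 - <<'E'
from h import *
o=monitor.get_obs();print(todisp(o['eef_pos'],O,YAW),o['force'])
im=optics.capture('top');cv2.imwrite('pics/t2.png',cv2.resize(im[170:270,190:375,::-1],None,fx=4,fy=4,interpolation=cv2.INTER_CUBIC))
E
```

```text
t: 6.97
eef_pos: [0.4774, 0.2221, 0.0592]
orientation: [-3.141, -0.002, 0.166]
force: [2.1, -6.4, 8.3]
width: 0.158
[4.52300567e-05 2.56678726e-01 5.91741877e-02] [ 2.05245347 -6.3688899   8.25407405]
```

View pics/t2.png

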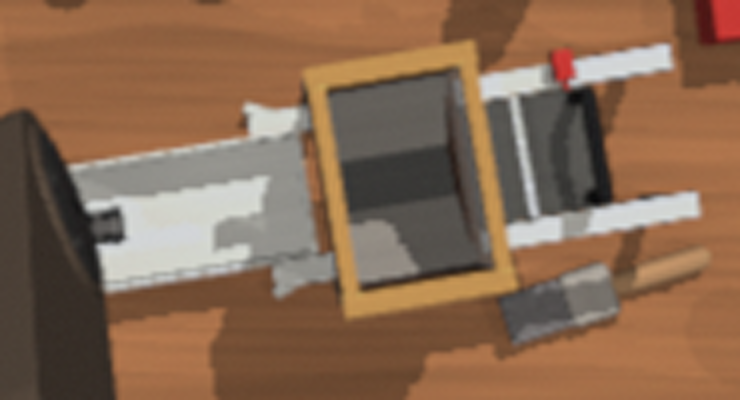

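The tray has its front end between the guides (corners at about (300,135) and (318,250)), straight and centred.

```bash
python3 -m handwheel '[[0,5,0,0],[0,16,0,0],[0,30,0,0],[0,46,0,0],[0,62,0,0],[0,78,0,0],[0,94,0,0],[0,108,0,0],[0,117,0,0],[0,120,0,0]]' 0 40;python3 - <<'E'
from h import *
o=monitor.get_obs();print(todisp(o['eef_pos'],O,YAW),o['force'],o['orientation'])
E
```

```text
t: 7.85
eef_pos: [0.4974, 0.1036, 0.0592]
orientation: [-3.141, -0.002, 0.166]
force: [-1.0, 7.2, 8.6]
width: 0.159
[-7.94691877e-05  1.36558959e-01  5.91665566e-02] [-1.03504496  7.23303106  8.60202042] [-3.14134357e+00 -1.67396208e-03  1.65745946e-01]
```

```bash
python3 -m handwheel '[[0,1,0,0],[0,2,0,0],[0,3,0,0],[0,4,0,0],[0,5,0,0],[0,6,0,0],[0,7,0,0],[0,8,0,0],[0,8,0,0],[0,8,0,0]]' 0 40;python3 - <<'E'
from h import *
o=monitor.get_obs();print(todisp(o['eef_pos'],O,YAW),o['force'],o['orientation'])
E
```

```text
t: 8.68
eef_pos: [0.4985, 0.0968, 0.0592]
orientation: [-3.141, -0.002, 0.167]
force: [-0.9, 4.7, 9.5]
width: 0.156
[-8.73486185e-05  1.29672250e-01  5.91742312e-02] [-0.85210765  4.73491459  9.51181126] [-3.14136814e+00 -1.66164584e-03  1.66761946e-01]
```

```bash
python3 -m handwheel '[[0,0.5,0,0],[0,1,0,0],[0,1.5,0,0],[0,2,0,0],[0,2.5,0,0],[0,3,0,0],[0,3,0,0],[0,3,0,0],[0,3,0,0],[0,3,0,0]]' 0 40
```

```text
t: 9.52
eef_pos: [0.4988, 0.0944, 0.0592]
orientation: [-3.141, -0.002, 0.167]
force: [-2.7, 12.9, 9.5]
width: 0.159
```

```bash
python3 -m handwheel '[[0,0.5,0,0],[0,1,0,0],[0,1.5,0,0],[0,2,0,0],[0,2,0,0],[0,2,0,0],[0,2,0,0],[0,2,0,0],[0,2,0,0],[0,2,0,0]]' 0 40
```

```text
t: 10.35
eef_pos: [0.4979, 0.0938, 0.0592]
orientation: [-3.14, 0.0, 0.167]
force: [-10.7, 37.2, 16.3]
width: 0.159
```

Contact with the stop is clear: force went from 5 to 37 N and the tab is at y ≈ 0.126–0.127, the expected home. I release and rise.

```bash
python3 -m handwheel '[[0,0,0,0],[0,0,0,0],[0,0,0,0],[0,0,0,0],[0,0,0,0],[0,0,0,0],[0,0,0,0],[0,0,0,0],[0,0,0,0],[0,0,0,0]]' 50; python3 -m handwheel '[[0,-2,-10,0],[0,-2,-30,0],[0,-2,-60,0],[0,-2,-95,0],[0,-2,-130,0],[0,-2,-165,0],[0,-2,-200,0],[0,-2,-235,0],[0,-2,-270,0],[0,-2,-300,0]]'
python3 - <<'E'
from h import *
c=optics.get_calibration('wrist');im=optics.capture('wrist');cv2.imwrite('pics/w3.png',im[:,:,::-1]);
print(proj(c,tow([[0,.127,.085],[.05,.12,.045],[-.05,.12,.045]],O,YAW)))
go(tow([0,-.139,.42],O,YAW)[0],YAW)
E
```

```text
t: 11.18
eef_pos: [0.4987, 0.0915, 0.0584]
orientation: [3.142, -0.0, 0.167]
force: [0.4, 1.0, 0.4]
width: 0.497
t: 12.02
eef_pos: [0.4979, 0.0936, 0.3618]
orientation: [3.142, -0.002, 0.167]
force: [1.4, -0.2, 0.3]
width: 0.498
[[259.28928374 151.75113237]
 [263.55388486 116.82559381]
 [263.29488298 175.54323713]]
shift [-1.000e-01  2.655e+02 -5.290e+01] spin -0.01 | at [0.5    0.0939 0.367 ] yaw 0.167 F [1.6 0.1 6.4] w 0.497 t 12.07
```

View pics/w3.png

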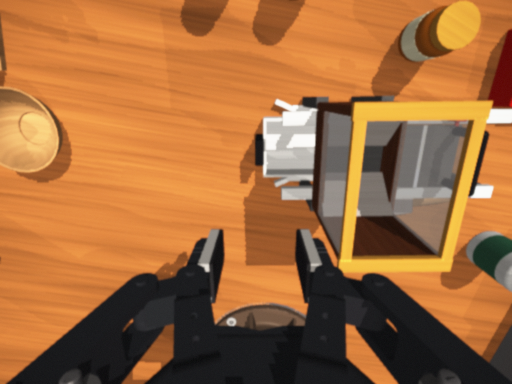

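The tray's outer rim runs (264,118)–(264,178) with the tab at (259,149), within about 3 px of the projected home (263.5,117–175.5). On to the gate, over the hopper.

```bash
python3 -m handwheel '[[0,0,-25,0],[0,15,-50,0],[0,40,-55,0],[0,75,-55,0],[0,110,-55,0],[0,148,-55,0],[0,186,-55,0],[0,222,-55,0],[0,250,-55,0],[0,265,-55,0]]' 50; python3 -m handwheel '[[0,0,10,0],[0,0,25,0],[0,0,45,0],[0,0,65,0],[0,0,85,0],[0,0,95,0],[0,0,100,0],[0,0,100,0],[0,0,100,0],[0,0,100,0]]'
python3 - <<'E'
from h import *
c=optics.get_calibration('wrist');im=optics.capture('wrist');cv2.imwrite('pics/w4.png',cv2.resize(im[:,:,::-1],(800,600),interpolation=cv2.INTER_CUBIC));np.save('pics/w4.npy',im)
np.savez('pics/w4c.npz',**c)
go(tow([0,-.139,.164],O,YAW)[0],YAW)
E
```

```text
t: 12.9
eef_pos: [0.5421, -0.1706, 0.4138]
orientation: [3.141, 0.0, 0.165]
force: [-0.2, -0.3, 0.5]
width: 0.497
t: 13.73
eef_pos: [0.5429, -0.1678, 0.3145]
orientation: [3.141, -0.001, 0.167]
force: [0.1, 0.0, 1.0]
width: 0.497
shift [  0.4   0.2 150.5] spin -0.01 | at [ 0.5429 -0.1678  0.3145] yaw 0.167 F [-0.3  0.  -0.8] w 0.497 t 13.78
```

View pics/w4.png

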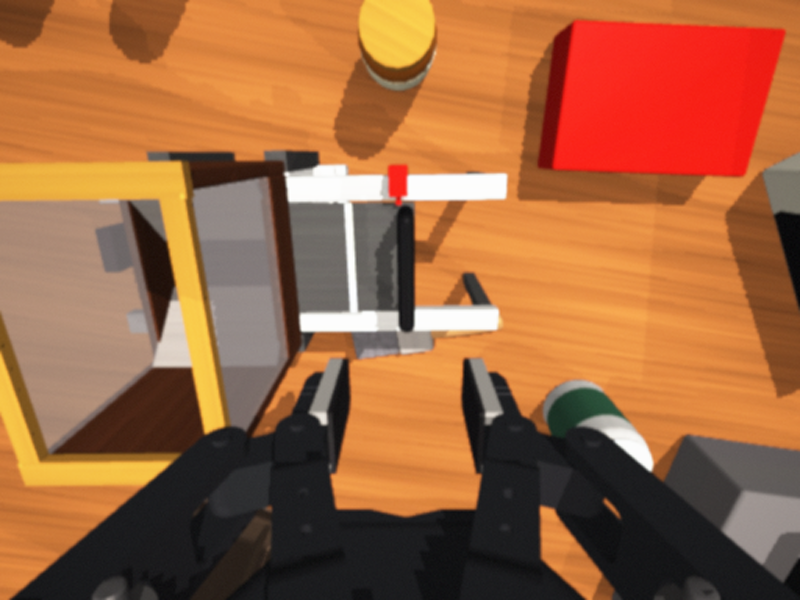

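The line runs (350,205)–(353,312), the red pointer block spans columns 389–408 with its tip at (399,203), and the bar is (405,207)–(406,330).

```bash
cat > m.py <<'E'
from h import *
import sys
def measure(im,c,box):  # box in 512-px: r0,r1,c0,c1 for line
    f=lambda u,v,z:todisp(onz(c,(u,v),z),O,YAW)
    hsv=cv2.cvtColor(im,cv2.COLOR_RGB2HSV)
    m=((hsv[...,0]<6)|(hsv[...,0]>174))&(hsv[...,1]>150)&(hsv[...,2]>90)
    n,l,st,ce=cv2.connectedComponentsWithStats(m.astype(np.uint8))
    for i in range(1,n):
        if 60<st[i,4]<1500: print('red',st[i],ce[i].round(1),'disp',f(*ce[i],.143).round(4),f(*ce[i],.135).round(4))
    r0,r1,c0,c1=box
    g=np.clip(im[r0:r1,c0:c1].min(2).astype(float)-130,0,None)
    rr=[(r0+i,c0+(row*np.arange(c1-c0)).sum()/row.sum()) for i,row in enumerate(g) if row.sum()>40]
    P=np.array([f(u,v,.131) for v,u in rr]);print('line rows',len(P),'y med',np.median(P[:,1]).round(4),'slope',np.polyfit(P[:,0],P[:,1],1).round(4),'x',P[[0,-1],0].round(3))
E
python3 - <<'E'
from m import *
im=np.load('pics/w4.npy');c=dict(np.load('pics/w4c.npz'))
measure(im,c,(135,195,217,234))
f=lambda u,v,z:todisp(onz(c,(u,v),z),O,YAW).round(4)
for z in(.131,.143):print('tip',f(399*.64-.2,202*.64,z))
print('bar',f(405*.64-.2,207*.64,.175),f(406*.64-.2,330*.64,.175),'rail end',f(506*.64,187*.64,.125),f(498*.64,319*.64,.125))
E
```

```text
red [248 106  13  26 247] [254.1 116.4] disp [ 0.0608 -0.1327  0.143 ] [ 0.0603 -0.1325  0.135 ]
line rows 60 y med -0.0954 slope [ 0.0118 -0.0954] x [ 0.039 -0.035]
tip [ 0.0453 -0.1336  0.131 ]
tip [ 0.0467 -0.1337  0.143 ]
bar [ 0.0471 -0.1381  0.175 ] [-0.0398 -0.1387  0.175 ] rail end [ 0.0558 -0.2147  0.125 ] [-0.0518 -0.2162  0.125 ]
```

```bash
python3 -m handwheel '[[1,0,20,0],[1,0,45,0],[1,0,70,0],[1,0,95,0],[1,0,118,0],[1,0,135,0],[1,0,145,0],[1,0,150,0],[1,0,150,0],[1,0,150,0]]' 50; python3 -m handwheel '[[0,0,0,0],[0,0,0,0],[0,0,0,0],[0,0,0,0],[0,0,0,0],[0,0,0,0],[0,0,0,0],[0,0,0,0],[0,0,0,0],[0,0,0,0]]' 0 60;python3 - <<'E'
from h import *
o=monitor.get_obs();print(todisp(o['eef_pos'],O,YAW),o['force'],o['width']*85)
E
```

```text
t: 14.62
eef_pos: [0.5439, -0.1679, 0.1643]
orientation: [3.141, -0.001, 0.167]
force: [1.3, -0.7, -0.2]
width: 0.497
t: 15.45
eef_pos: [0.5439, -0.1679, 0.1644]
orientation: [3.141, -0.001, 0.167]
force: [-1.7, -0.2, 7.2]
width: 0.114
[ 0.00036003 -0.13893585  0.16440303] [-1.65803575 -0.22837225  7.19969442] 9.671478418503163
```

```bash
python3 -m handwheel '[[0,2,0,0],[0,6,0,0],[0,10,0,0],[0,15,0,0],[0,20,0,0],[0,25,0,0],[0,29,0,0],[0,32,0,0],[0,34,0,0],[0,34,0,0]]' 0 60;python3 - <<'E'
from h import *
o=monitor.get_obs();print(todisp(o['eef_pos'],O,YAW),o['force'],o['width']*85)
c=optics.get_calibration('wrist');im=optics.capture('wrist');np.save('pics/w5.npy',im);np.savez('pics/w5c.npz',**c)
cv2.imwrite('pics/w5.png',cv2.resize(im[:300,100:480,::-1],None,fx=2,fy=2,interpolation=cv2.INTER_CUBIC))
E
```

```text
t: 16.28
eef_pos: [0.5498, -0.201, 0.1644]
orientation: [3.142, -0.002, 0.167]
force: [0.8, 6.4, 7.0]
width: 0.12
[ 0.00067005 -0.17250244  0.1644107 ] [0.84425263 6.36310103 7.00633801] 10.226014160019394
```

View pics/w5.png

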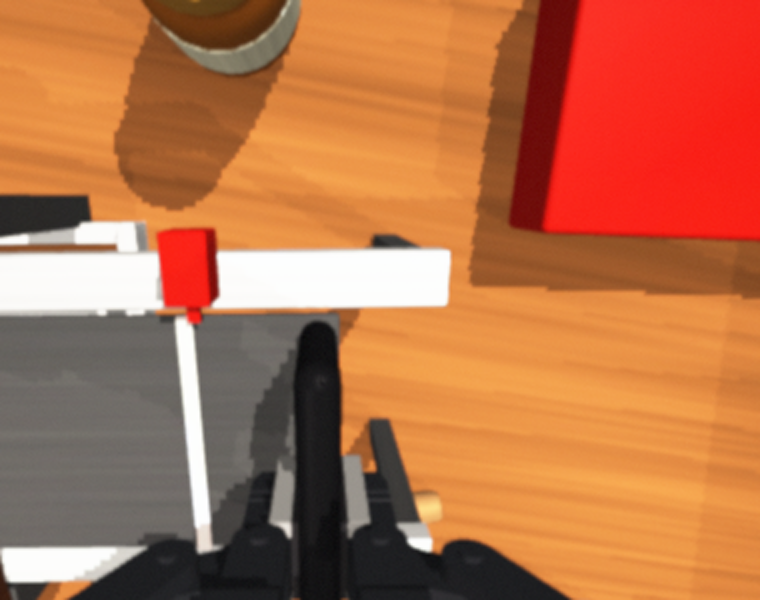

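The tip is at crop (194,315) and the line runs (184,320)–(204,530), so the line is still a few mm short of the pointer.

Run:
```python
from m import *
im=np.load('pics/w5.npy');c=dict(np.load('pics/w5c.npz'))
measure(im,c,(163,255,184,210))
f=lambda u,v,z:todisp(onz(c,(u,v),z),O,YAW).round(4)
for z in(.131,.135,.139,.143):print('tip',z,f(194/2+100-.25,316/2-.25,z),'block edges',f(161/2+100,245/2,z)[1],f(215/2+100,245/2,z)[1])
t=optics.get_calibration('top');it=optics.capture('top')
cv2.imwrite('pics/t6.png',cv2.resize(it[175:240,300:380,::-1],None,fx=8,fy=8,interpolation=cv2.INTER_CUBIC))
```

```text
red [ 179  114   30   48 1116] [193.8 134.5] disp [ 0.0618 -0.1342  0.143 ] [ 0.0607 -0.1323  0.135 ]
line rows 92 y med -0.1288 slope [ 0.0102 -0.1289] x [ 0.042 -0.026]
tip 0.131 [ 0.0454 -0.1321  0.131 ] block edges -0.1237 -0.1403
tip 0.135 [ 0.0463 -0.133   0.135 ] block edges -0.1249 -0.1411
tip 0.139 [ 0.0472 -0.134   0.139 ] block edges -0.126 -0.1418
tip 0.143 [ 0.048  -0.1349  0.143 ] block edges -0.1272 -0.1426
```

```bash
python3 -m handwheel '[[0,0.7,0,0],[0,1.5,0,0],[0,2.3,0,0],[0,3.1,0,0],[0,3.9,0,0],[0,4.5,0,0],[0,4.8,0,0],[0,4.8,0,0],[0,4.8,0,0],[0,4.8,0,0]]' 0 60;python3 -m handwheel '[[0,0,0,0],[0,0,0,0],[0,0,0,0],[0,0,0,0],[0,0,0,0],[0,0,0,0],[0,0,0,0],[0,0,0,0],[0,0,0,0],[0,0,0,0]]' 50; python3 -m handwheel '[[0,0,-5,0],[0,-2,-15,0],[0,-10,-30,0],[0,-20,-50,0],[0,-30,-70,0],[0,-40,-80,0],[0,-44,-80,0],[0,-44,-80,0],[0,-44,-80,0],[0,-44,-80,0]]' ;python3 - <<'E'
from h import *
o=monitor.get_obs();print(todisp(o['eef_pos'],O,YAW),o['force'],o['width']*85)
c=optics.get_calibration('wrist');im=optics.capture('wrist');np.save('pics/w6.npy',im);np.savez('pics/w6c.npz',**c)
cv2.imwrite('pics/w6.png',cv2.resize(im[60:260,130:380,::-1],None,fx=3,fy=3,interpolation=cv2.INTER_CUBIC))
E
```

```text
t: 17.22
eef_pos: [0.5506, -0.2053, 0.1644]
orientation: [-3.141, -0.002, 0.167]
force: [2.2, 7.6, 7.6]
width: 0.116
t: 18.05
eef_pos: [0.5498, -0.2059, 0.1633]
orientation: [-3.142, 0.0, 0.167]
force: [-0.3, 0.3, -0.3]
width: 0.5
t: 18.88
eef_pos: [0.5421, -0.1626, 0.2424]
orientation: [-3.141, 0.001, 0.167]
force: [0.4, 0.3, -0.2]
width: 0.501
[-0.00050505 -0.13339779  0.24244188] [ 0.41082397  0.33782811 -0.21806684] 42.56551174919142
```

View pics/w6.png

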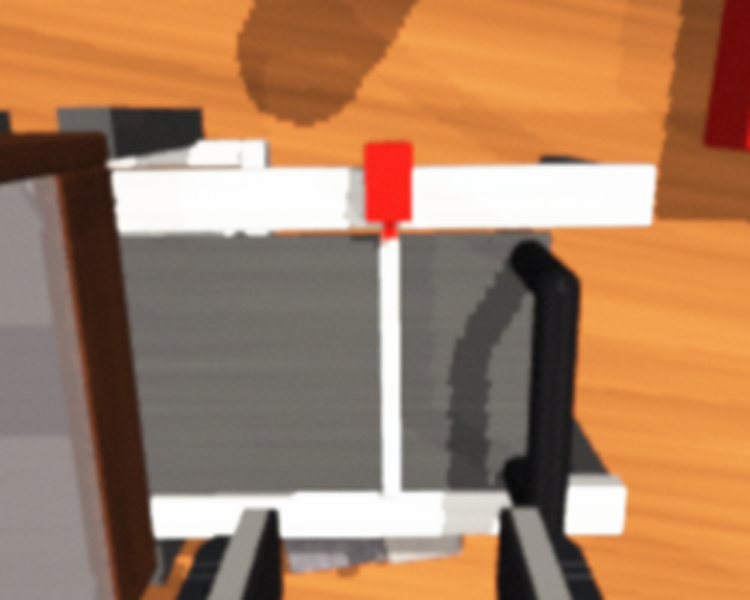

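The tip is at crop (389,231) and the line's upper end at (389,245): level, and seen from directly above so there is little parallax. I'll check the numbers, then rise clear and look at the tray once more.

```bash
python3 - <<'E'
from m import *
im=np.load('pics/w6.npy');c=dict(np.load('pics/w6c.npz'))
measure(im,c,(146,222,252,268))
hsv=cv2.cvtColor(im,cv2.COLOR_RGB2HSV);m=((hsv[...,0]<6)|(hsv[...,0]>174))&(hsv[...,1]>150)
for r in(134,135,136,137,138):
    u=np.where(m[r,240:280])[0]+240
    if len(u):print(r,u,[todisp(onz(c,(u.mean(),r),z),O,YAW)[:2].round(4).tolist() for z in(.131,.137,.143)])
E
python3 -m handwheel '[[0,0,-10,0],[0,0,-30,0],[0,0,-55,0],[0,0,-85,0],[0,0,-115,0],[0,0,-140,0],[0,0,-155,0],[0,0,-160,0],[0,0,-160,0],[0,0,-160,0]]'
```

```text
red [251 107  17  32 416] [259.  121.1] disp [ 0.0614 -0.1328  0.143 ] [ 0.0608 -0.1328  0.135 ]
line rows 76 y med -0.1334 slope [ 0.011  -0.1334] x [ 0.038 -0.039]
134 [258 259 260 261] [[0.0489, -0.1332], [0.0497, -0.1332], [0.0505, -0.1332]]
135 [258 259 260 261] [[0.048, -0.1332], [0.0488, -0.1332], [0.0497, -0.1332]]
136 [257 258 259 260 261] [[0.0471, -0.1327], [0.048, -0.1328], [0.0488, -0.1328]]
137 [257 258 259 260 261] [[0.0462, -0.1327], [0.0471, -0.1328], [0.0479, -0.1328]]
138 [257 258 259 260 261] [[0.0453, -0.1327], [0.0462, -0.1328], [0.0471, -0.1328]]
t: 19.77
eef_pos: [0.5422, -0.1625, 0.4026]
orientation: [-3.141, 0.001, 0.167]
force: [0.2, -0.0, -0.6]
width: 0.5
```

Run:
```python
from h import *
a=optics.capture('top')[160:275,180:380,::-1];b=optics.capture('scene')[110:250,140:340,::-1]
r=lambda x:cv2.resize(x,None,fx=3,fy=2.3,interpolation=cv2.INTER_CUBIC)[:290]
cv2.imwrite('pics/fin.png',np.vstack([r(a),r(b)]))
c=optics.get_calibration('top');print((proj(c,tow([[0,.134,.085],[.05,.12,.045],[-.05,.12,.045]],O,YAW))-[180,160])*[3,2.3])
```

```text
[[187.36916947 142.30118131]
 [195.38401729 103.48687494]
 [210.48727925 176.93927674]]
```

View pics/fin.png

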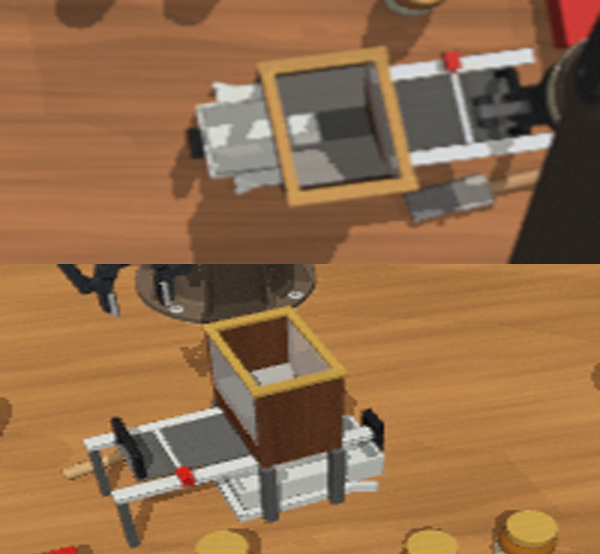

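The tray's outer corners at (196,104) and (211,177) match the projected home (195,103) and (210,177). The line is at the pointer and the arm is clear, so I hand in.

```bash
python3 -c "
from station import arm
print(arm.sign_off())"
```

```text
the job is handed in; nothing more can be done
None
```

I slid the tray home against the stop first, then pulled the gate open to the red pointer. I let go of both and handed the job in at about 20 s of the 54 s allowed.

- **Tray:** I gripped it by the tab, turned it about 7° into line with the bay and slid it in along the counter. At the stop the push force rose from about 5 N to 37 N. In the last top view its outer corners are within about 1 px of the computed home position.
- **Gate:** I pinched the handle bar and pulled it in two steps, about 38 mm in all. Seen from directly above after release, the white line is at dispenser y = -132.9 mm. The pointer tip reads -132.8 to -133.2 mm, so they agree within about 0.5 mm.
- **Disagreement:** The white line measured about 0.011 rad off the dispenser yaw I had estimated. I allowed for this by comparing the line with the pointer at the tip's own x.
- **Clearance:** The gripper ended open and raised clear of everything, with contact forces near zero. The pointer measured at the same place before and after. I did not measure the other goods again, but I saw no contact with them.

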